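# Put the hand stamps back on their ink pads

### The job

Pick out the four wooden hand stamps on the desk and stand each one centred on the ink pad of its own shape and size: big round, small round, square and oblong, the last two lined up with their pads. The pads hold different inks, so no stamp may touch any pad but its own; keep the stamps upright, and leave the glue stick and the block of notes where they are.

Things in the scene. Friction and masses are not known exactly. Their poses are not given: they have to be found in the camera images.
- stamp_big_round: loose pale wooden hand stamp of about 0.09 kg, standing upright on a round foot 48 mm in diameter, 72 mm tall, with a round upright grip 24 mm in diameter that fills heights 32 to 72 mm above the underside; below it a thinner neck, and the foot is 18 mm thick. Origin: centre of the underside; z up the grip
- stamp_small_round: loose pale wooden hand stamp of about 0.09 kg, standing upright on a small round foot 30 mm in diameter (hardly wider than its grip), 72 mm tall, with a round upright grip 24 mm in diameter that fills heights 32 to 72 mm above the underside; below it a thinner neck, and the foot is 18 mm thick. Origin: centre of the underside; z up the grip
- stamp_square: loose pale wooden hand stamp of about 0.09 kg, standing upright on a square foot 42 x 42 mm, 72 mm tall, with a square upright grip 24 x 24 mm (sides parallel to the foot's) that fills heights 32 to 72 mm above the underside; below it a thinner neck, and the foot is 18 mm thick. Origin: centre of the underside; z up the grip
- stamp_long: loose pale wooden hand stamp of about 0.09 kg, standing upright on an oblong foot 62 mm (x) by 24 mm (y), 72 mm tall, with an upright grip 50 mm long (x) and 20 mm thick (y) that fills heights 32 to 72 mm above the underside; below it a thinner neck, and the foot is 18 mm thick. Origin: centre of the underside; z up the grip
- pad_big_round: the larger round ink pad, 80 mm in diameter, cushion 72 mm in diameter: an open black case with a dark blue felt cushion whose flat top is 12 mm above the origin; the rim, 4 mm wide, is 14 mm high. Does not move. Origin: centre of the underside, on the desk; z up
- pad_small_round: the smaller round ink pad, 62 mm in diameter, cushion 54 mm in diameter: an open black case with a dark blue felt cushion whose flat top is 12 mm above the origin; the rim, 4 mm wide, is 14 mm high. Does not move. Origin: centre of the underside, on the desk; z up
- pad_square: the square ink pad, 74 x 74 mm, cushion 66 x 66 mm: an open black case with a dark blue felt cushion whose flat top is 12 mm above the origin; the rim, 4 mm wide, is 14 mm high. Does not move. Origin: centre of the underside, on the desk; z up; x and y along its sides
- pad_long: the oblong ink pad, 94 mm (x) by 56 mm (y), cushion 86 x 48 mm: an open black case with a dark blue felt cushion whose flat top is 12 mm above the origin; the rim, 4 mm wide, is 14 mm high. Does not move. Origin: centre of the underside, on the desk; z up; x and y along its sides
- glue_stick: white and red glue stick standing on end, 26 mm in diameter, 96 mm tall, loose; not to be moved. Origin: centre of the underside
- note_block: yellow block of sticky notes, 76 x 77 x 27 mm, loose; not to be moved. Origin: centre of the underside
There are look-alikes about, which are no part of the job. Leave any purple look-alike of the pad_big_round alone. Leave any turquoise look-alike of the stamp_small_round alone.

How it is judged:
At the end, for the whole second after the job is handed in: Each stamp stands upright (within 0.1 rad), released and at rest on its own pad's cushion, centres within 12 mm; oblong and square stamps parallel to their pads within 0.2 rad (either way round; quarter turns of the square count); glue stick and note block within 30 mm of their starts (horizontal distance between stamp_big_round and pad_big_round below 0.012 m and z of stamp_big_round in the frame of pad_big_round between 0.009 and 0.014 m and angle between each of stamp_big_round, stamp_small_round, stamp_square, stamp_long's own z axis and vertical below 0.1 rad and linear speed of each of stamp_big_round, stamp_small_round, stamp_square, stamp_long below 0.02 m/s and horizontal distance between stamp_small_round and pad_small_round below 0.012 m and z of stamp_small_round in the frame of pad_small_round between 0.009 and 0.014 m and horizontal distance between stamp_square and pad_square below 0.012 m and z of stamp_square in the frame of pad_square between 0.009 and 0.014 m and horizontal distance between stamp_long and pad_long below 0.012 m and z of stamp_long in the frame of pad_long between 0.009 and 0.014 m and angle between the x axis of stamp_long and the x axis of pad_long, either way round below 0.2 rad and (angle between the x axis of stamp_square and the x axis of pad_square, either way round below 0.2 rad or angle between the x axis of stamp_square and the y axis of pad_square, either way round below 0.2 rad) and distance of each of glue_stick, note_block from where it was at the start of the episode below 0.03 m); the robot touches nothing.
It fails at once if a stamp touches a pad that is not its own (contact force between any of stamp_big_round, stamp_square, stamp_long and pad_small_round above 0.3 N or contact force between any of stamp_big_round, stamp_small_round, stamp_long and pad_square above 0.3 N or contact force between any of stamp_big_round, stamp_small_round, stamp_square and pad_long above 0.3 N or contact force between any of stamp_small_round, stamp_square, stamp_long and pad_big_round above 0.3 N).
It fails at once if a stamp is tipped over (angle between any of stamp_big_round, stamp_small_round, stamp_square, stamp_long's own z axis and vertical above 0.7 rad).
It fails at once if the glue stick or the note block is shifted by more than 30 mm (distance of any of glue_stick, note_block from where it was at the start of the episode above 0.03 m).
It also fails if it takes over 112 s, if anything falls off the work surface, if the arm or the gripper's body presses on something with over 40 N, if the wrist force passes 120 N, or if a joint passes its speed limit or range.

### The arm

A 7-joint arm with a two-finger parallel gripper is mounted at the origin on a cart in front of the work surface, level with it; the furniture and walls round the work are solid. World frame = base frame: x ahead of the robot, y to its left, z up, the work surface at z = 0. Lengths are in m, angles in rad, forces in N, time in s.
With the tool pointing down it reaches from about 0.425 to 0.925 m from the base axis. Payload 6.8 kg.
Tool frame: the origin (TCP) lies at the very end of the fingers, on their centre line; the grasp point (between the pads) lies 19 mm behind it; z points along the fingers, y is the line along which they close (so a half turn about z gives the same grasp; the last joint's range is limited). The gripper opens to 85 mm and grips with 20 to 120 N. Pads are 22 mm wide; open, the fingers measure 114 mm over their backs; the gripper's body (76 mm by 85 mm) begins 54 mm behind the grasp point. The pads swing forward as they close: fully open they stand 13 mm farther back than shut.
Start: joints at [-1.351, 0.477, 0.022, 1.555, -0.011, 1.109, -0.083], TCP at [0.217, 0.639, 0.202] pointing down, gripper open.
Joint ranges: [-2.96, 2.96], [-0.34, 2.1], [-1.41, 1.46], [0.24, 2.44], [-1.37, 4.51], [0.17, 1.92], [-2.96, 2.96]. Speed limits (rad/s): [2.39, 2.39, 3.14, 3.14, 3.14, 3.14, 3.14].

### API

Orientations are given as a unit quaternion [w, x, y, z].
In Python, from station import monitor, eyes, bot gives the robot as it stands.
- The arm moves only by the tool creep_tool, called after "Call:" by a JSON object that holds its "method" and its "body", one argument or row to a line. Schema: {"type":"object","properties":{"moves":{"type":"array","items":{"type":"array","items":{"type":"number"},"minItems":5,"maxItems":5},"minItems":1,"maxItems":20},"squeeze":{"type":"number"},"only":{"type":"string"},"quiet":{"type":"boolean"},"lines":{"type":"string"}},"required":["moves"],"additionalProperties":false}. moves is a list of rows, 1 to 20 of them, each of 5 numbers: dx, dy, dz in shares of the most that a row can go, 1 being 50 mm, then a turn about the tool's z in a scale on which 1.0 is pi rad, then the opening from 0.0 (shut) to 1.0 (fully open); each row shifts and turns the commanded pose from where the row before left it, along the tool's axes as they then stand; what a row does not reach is not made up. A row lasts 1/10 s, in which the tool goes at most 0.05 m and 0.15 rad, less where a joint would pass 70% of its speed; a pose out of reach is approached as far as the arm can. The fingers move at their own pace and stop on an object; squeeze is the grip in N (left out, the last holds). Time passes only in rows, so rows that do not move let the fingers close. The tool returns the time, the measured TCP pose, the force, the opening and the grip force at its end. only (a regular expression) keeps the lines of the reply that match it, lines (a string "A,B") keeps lines A to B, and quiet returns only ok. A shift or turn number past 1, either way, is cut back to 1. Input that does not fit is refused with a message, and nothing moves.
- monitor.get_obs(): the state, without advancing time (a new reading comes with each control period).
- eyes.read_camera(name): name is "scene" or "top"; returns the picture (384x512x3 uint8, blue, green, red); there is no depth.
- eyes.camera_info(name): a dict with "vertical_fov" (degrees; the focal length in pixels is half the picture's height over the tangent of half this angle, whatever the lens; pixels are square), "cx", "cy" (the principal point, pixels), "view" (4x4, takes a point from world to camera coordinates). Camera axes: x right, y up, looking along -z (the intrinsics and any distortion apply to the point x, -y, -z); pixel columns grow to the right and rows downward; lengths in m; the calibration is good to about 2 mm. A picture is of the moment at which its call begins. camera_info takes no time and is no camera call.
- bot.hand_in(): hands the job in; it is judged then, once.
The state is a dict: "t": time; "q": joint angles; "joint_vel": joint speeds; "joint_torque": joint torques, N m; "eef_pos": TCP position; "tool_rot": TCP orientation; "contact_force": force on the tool from outside, world axes, zero at the start; "torque": the same for the moment, N m; "gripper_width": opening from 0.0 (shut) to 1.0 (fully open); "grasp_force": force on a finger pad.
Only numpy, scipy, OpenCV 4.12 (cv2) and the standard library are available. Lean on these libraries where they do the work, as an engineer would, in place of code of your own. Each camera call takes 0.05 s, during which the arm holds its last target. There are 200 camera calls.

## Working session

There is one attempt and no reset: what is moved stays moved. The work goes in short steps, Python scripts to look and compute and a tool call to move; the robot and the scene stay as the last step left them, time stands still between calls to the robot, and variables do not carry over. Pictures are saved under pics/ and viewed, at most 14 in all, crops included, and the job is handed in when it is done.

```bash
mkdir -p pics
```

Run:
```python
from station import monitor, eyes, bot
import cv2,numpy as np
for n in("scene","top"):
    cv2.imwrite(f"pics/{n}0.png",eyes.read_camera(n)); c=eyes.camera_info(n); print(n,{k:(np.round(v,4).tolist() if k=="view" else v) for k,v in c.items()})
o=monitor.get_obs();print(o)
```

```text
scene {'vertical_fov': 50.563186837300165, 'cx': 259.8860733428585, 'cy': 193.01847266456878, 'view': [[0.7133, -0.7007, 0.016, -0.3226], [0.5047, 0.5293, 0.682, -0.3688], [-0.4863, -0.4784, 0.7312, -1.1164], [0.0, 0.0, 0.0, 1.0]]}
top {'vertical_fov': 42.079081339598346, 'cx': 253.88794587728123, 'cy': 191.6178381222774, 'view': [[-0.0213, -0.9993, -0.0296, 0.1261], [0.9831, -0.0264, 0.1811, -0.5621], [-0.1817, -0.0253, 0.983, -1.617], [0.0, 0.0, 0.0, 1.0]]}
{'t': 0.1, 'q': array([-1.3510926 ,  0.47772937,  0.02232867,  1.55635451, -0.01154221,
        1.10927356, -0.08308648]), 'joint_vel': array([-0.00118996, -0.00087992, -0.00079235, -0.00132334,  0.00117332,
        0.0009217 , -0.00145663]), 'joint_torque': array([ 4.02025500e-03, -5.97756529e+01,  1.61346808e+00, -2.81952631e+01,
        1.28492620e-02,  5.06685217e-03,  2.19750984e-05]), 'eef_pos': array([0.21713218, 0.63851263, 0.20081387]), 'tool_rot': array([-9.64011456e-05,  1.63155577e-01,  9.86600014e-01, -8.13216344e-04]), 'contact_force': array([-0.13207577, -0.64933231, -0.26423242]), 'torque': array([-0.03336154, -0.01116591,  0.03711648]), 'grasp_force': 0.0, 'gripper_width': 0.9970677457317442}
```

View pics/scene0.png

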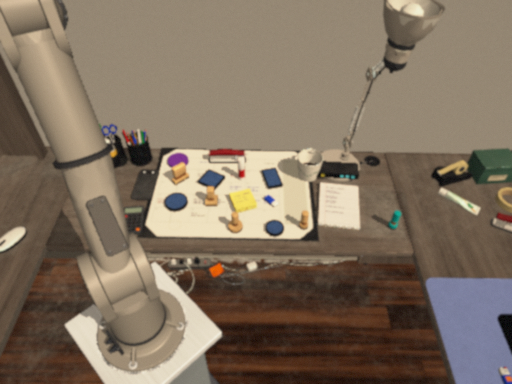

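View pics/top0.png

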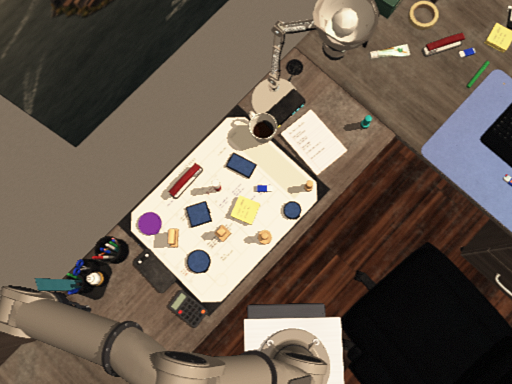

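Top view: candidates are stamps at about (173,237) oblong, (222,233), (264,237) and (308,186). The pads are at (199,214), (240,165), (198,261) and (291,210). The look-alikes are the purple pad (149,223) and turquoise stamp (366,122), and the glue stick is near (218,188). Next I'll check these choices in a close crop.

Run:
```python
import cv2
a=cv2.imread("pics/top0.png")[140:280,130:330];cv2.imwrite("pics/c1.png",cv2.resize(a,None,fx=4,fy=4,interpolation=cv2.INTER_CUBIC))
a=cv2.imread("pics/scene0.png")[140:250,140:330];cv2.imwrite("pics/c2.png",cv2.resize(a,None,fx=4,fy=4,interpolation=cv2.INTER_CUBIC))
```

```text
(no output)
```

View pics/c1.png

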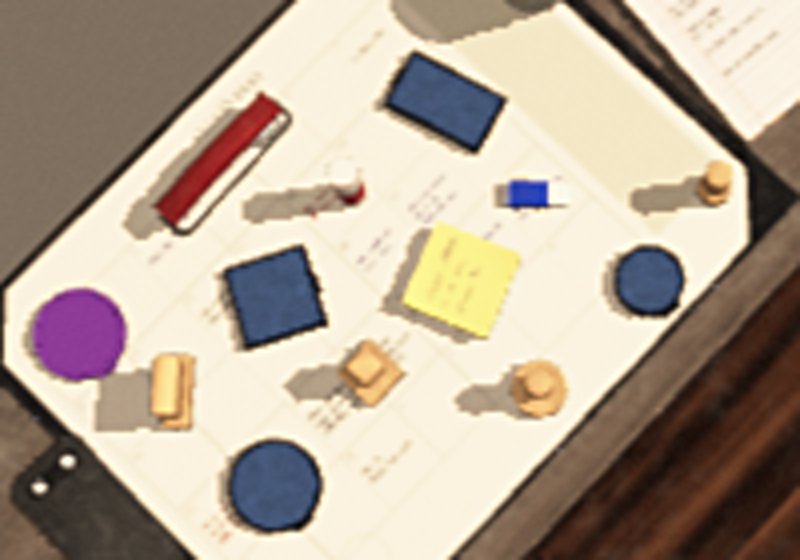

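View pics/c2.png

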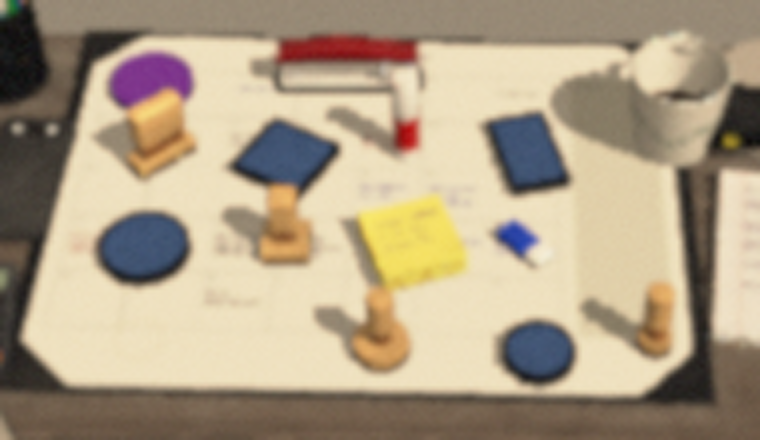

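Create h.py:
```python
import cv2,numpy as np
from scipy.optimize import minimize
from station import eyes,monitor
S=4
C={n:eyes.camera_info(n) for n in("scene","top")}
def proj(n,P):
    c=C[n];V=np.array(c["view"]);p=np.c_[P,np.ones(len(P))]@V.T
    f=192/np.tan(np.radians(c["vertical_fov"])/2)
    return np.c_[c["cx"]+f*p[:,0]/-p[:,2],c["cy"]+f*-p[:,1]/-p[:,2]]
def unproj(n,u,v,z):
    c=C[n];V=np.array(c["view"]);R=V[:3,:3];o=-R.T@V[:3,3]
    f=192/np.tan(np.radians(c["vertical_fov"])/2)
    d=R.T@np.array([(u-c["cx"])/f,-(v-c["cy"])/f,-1]);return (o+d*(z-o[2])/d[2])[:2]
a=np.linspace(0,2*np.pi,40,endpoint=False)
def circ(d):return np.c_[np.cos(a),np.sin(a)]*d/2
def rect(x,y):return np.array([[1,1],[-1,1],[-1,-1],[1,-1]])*[x/2,y/2]
# parts: (outline,z0,z1)
SH=dict(stamp_big_round=[(circ(48),0,18),(circ(15),18,32),(circ(24),32,72)],
stamp_small_round=[(circ(30),0,18),(circ(15),18,32),(circ(24),32,72)],
stamp_square=[(rect(42,42),0,18),(rect(14,14),18,32),(rect(24,24),32,72)],
stamp_long=[(rect(62,24),0,18),(rect(40,14),18,32),(rect(50,20),32,72)],
pad_big_round=[(circ(72),12,12)],pad_small_round=[(circ(54),12,12)],
pad_square=[(rect(66,66),12,12)],pad_long=[(rect(86,48),12,12)])
def masks(img):
    h=cv2.cvtColor(cv2.resize(img,None,fx=S,fy=S,interpolation=cv2.INTER_CUBIC),cv2.COLOR_BGR2HSV)
    wood=cv2.inRange(h,(7,85,60),(19,255,255)); blue=cv2.inRange(h,(100,80,40),(125,215,135))
    return wood,blue
def render(n,name,x,y,yaw,z=0.):
    m=np.zeros((384*S,512*S),np.uint8);c,s=np.cos(yaw),np.sin(yaw)
    for o,z0,z1 in SH[name]:
        q=o@np.array([[c,s],[-s,c]])/1000+[x,y]
        P=np.r_[np.c_[q,np.full(len(q),z0/1000+z)],np.c_[q,np.full(len(q),z1/1000+z)]]
        u=(proj(n,P)+.5)*S-.5
        cv2.fillConvexPoly(m,cv2.convexHull(np.round(u*16).astype(np.int32)),255,shift=4)
    return m
def fit(name,M,x0,yaws=(0,),z=0.,R=60):
    W={}
    for n in M:
        u=proj(n,np.array([[*x0,.03+z]]))[0]*S;w=R*S//2
        W[n]=slice(max(0,int(u[1])-w),int(u[1])+w),slice(max(0,int(u[0])-w),int(u[0])+w)
    def cost(p):
        t=0
        for n in M:
            r=render(n,name,*p[:2],p[2]*10,z)[W[n]]>0;m=M[n][W[n]]>0
            t+=1-(r&m).sum()/max(1,(r|m).sum())
        return t/len(M)
    best=None
    for y in yaws:
        sim=np.array([[*x0,y/10]]*4)+[[0,0,0],[.012,0,0],[0,.012,0],[0,0,.03]]
        r=minimize(cost,sim[0],method="Nelder-Mead",options=dict(initial_simplex=sim,xatol=2e-4,fatol=1e-4))
        if best is None or r.fun<best.fun:best=r
    return best.x[0],best.x[1],best.x[2]*10,best.fun
```

Create m.py:
```python
from h import *
I={n:cv2.imread(f"pics/{n}0.png") for n in C}
K={n:masks(I[n]) for n in C}
g=dict(stamp_big_round=(264,236),stamp_small_round=(309,186),stamp_square=(223,233),stamp_long=(173,237),pad_big_round=(198.5,261),pad_small_round=(292,210),pad_square=(199,214),pad_long=(241,165))
for k,(u,v) in g.items():
    sq='round' not in k; ys=np.arange(4)*np.pi/4 if sq else (0,)
    x0=unproj("top",u,v,.012 if 'pad' in k else .03)
    for cams in (["scene","top"],["scene"],["top"]):
        M={n:K[n][int('pad' in k)].copy() for n in cams}
        for n in cams: # keep own component
            num,l=cv2.connectedComponents(M[n]);p=proj(n,np.array([[*x0,.012]]))[0]*S
            w=l[int(p[1])-20:int(p[1])+20,int(p[0])-20:int(p[0])+20];w=w[w>0]
            M[n]=np.uint8(l==np.bincount(w).argmax())*255
        print(k,cams,np.round(fit(k,M,x0,ys),4))
for k,n,u,v,z in(("glue","scene",241,175,.005),("note","top",244,210,.027),("eraser","top",263,188,.01)):print(k,unproj(n,u,v,z))
```

```bash
python3 m.py
```

```text
stamp_big_round ['scene', 'top'] [0.4167 0.0826 0.194  0.0923]
stamp_big_round ['scene'] [0.4175 0.0839 0.1772 0.1047]
stamp_big_round ['top'] [0.4171 0.0824 0.2138 0.075 ]
stamp_small_round ['scene', 'top'] [ 0.5853 -0.0711  0.0271  0.1452]
stamp_small_round ['scene'] [ 0.5873 -0.0696 -0.105   0.1165]
stamp_small_round ['top'] [ 0.5845 -0.0708 -0.037   0.1681]
stamp_square ['scene', 'top'] [0.4334 0.2248 0.7711 0.1266]
stamp_square ['scene'] [0.4358 0.2285 0.7949 0.1013]
stamp_square ['top'] [0.4334 0.2244 0.7678 0.134 ]
stamp_long ['scene', 'top'] [ 0.4216  0.3885 -0.0267  0.265 ]
stamp_long ['scene'] [0.4226 0.3919 3.1797 0.1928]
stamp_long ['top'] [0.4222 0.3888 3.1228 0.3245]
pad_big_round ['scene', 'top'] [0.3405 0.3052 0.2084 0.0481]
pad_big_round ['scene'] [0.3396 0.3047 0.0964 0.0676]
pad_big_round ['top'] [0.3409 0.3055 0.1385 0.0163]
pad_small_round ['scene', 'top'] [ 0.506  -0.0145  0.1946  0.0609]
pad_small_round ['scene'] [ 0.5041 -0.014   0.3463  0.0675]
pad_small_round ['top'] [ 0.5064 -0.0142  0.0178  0.0244]
pad_square ['scene', 'top'] [0.5008 0.3049 0.2839 0.0666]
pad_square ['scene'] [0.4993 0.3043 0.285  0.1046]
pad_square ['top'] [0.501  0.3051 0.2895 0.0141]
pad_long ['scene', 'top'] [0.6673 0.1566 1.044  0.0672]
pad_long ['scene'] [0.6664 0.157  1.0626 0.089 ]
pad_long ['top'] [0.668  0.1569 1.0571 0.0186]
glue [0.59713949 0.24842757]
note [0.50755805 0.14799122]
eraser [0.58474298 0.08208069]
```

Create go.py:
```python
# usage: go.py x y z phi(world angle of closing line) [x y z phi ...]: turn, then shifts in the turned tool axes
import sys,numpy as np
from station import monitor
from scipy.spatial.transform import Rotation as R
o=monitor.get_obs();q=o["tool_rot"];Y=R.from_quat([q[1],q[2],q[3],q[0]]).as_matrix()
p=np.array(o["eef_pos"]);f=np.arctan2(Y[1,1],Y[0,1]);a=np.array(sys.argv[1:],float).reshape(-1,4)
print("t %.1f p %s phi %.3f tilt %.3f q7 %.2f w %.2f g %.1f"%(o["t"],np.round(p,4),f,np.arccos(-Y[2,2]),o["q"][6],o["gripper_width"],o["grasp_force"]))
for t in a:
    d=(t[3]-f+np.pi/2)%np.pi-np.pi/2;f+=d;v=t[:3]-p;p=t[:3]
    print("turn %.3f dx %.4f dy %.4f dz %.4f"%(-d,-np.sin(f)*v[0]+np.cos(f)*v[1],np.cos(f)*v[0]+np.sin(f)*v[1],-v[2]))
```

```bash
sed -i 's/(7,85,60),(19,255,255)/(5,60,60),(24,255,255)/' h.py; python3 m.py|grep "stamp.*'top'"; python3 go.py .4216 .3885 .15 1.571
```

```text
stamp_big_round ['scene', 'top'] [0.4172 0.0837 0.149  0.4577]
stamp_big_round ['top'] [0.4171 0.0829 0.3481 0.3894]
stamp_small_round ['scene', 'top'] [ 0.5853 -0.0707  0.0177  0.7495]
stamp_small_round ['top'] [ 0.5851 -0.0706 -0.2011  0.5782]
stamp_square ['scene', 'top'] [0.4336 0.2249 0.7271 0.4198]
stamp_square ['top'] [0.4335 0.2248 0.8066 0.4354]
stamp_long ['scene', 'top'] [ 0.4209  0.3885 -0.0704  0.3786]
stamp_long ['top'] [0.418  0.4165 2.0815 0.5182]
t 0.1 p [0.2171 0.6385 0.2008] phi 1.243 tilt 0.002 q7 -0.08 w 1.00 g 0.0
turn -0.328 dx -0.2044 dy -0.2501 dz 0.0508
```

Units first: shifts go in shares of 50 mm and turns go in shares of pi rad. So -0.14 rad is -0.0446.

Call:
{"method": "creep_tool", "body": {
  "moves": [
    [0, 0, 0, -0.0446, 1],
    [0, 0, 0, -0.0439, 1],
    [0, 0, 0, 0, 1]
  ],
  "squeeze": 40
}}

```text
t: 0.4
eef_pos: [0.2173, 0.6387, 0.2012]
tool_rot: [-0.0, 0.024, 1.0, -0.0]
contact_force: [-0.8, 0.3, -0.2]
gripper_width: 0.998
grasp_force: 0.0
```

```bash
python3 go.py .4216 .3885 .12 1.521 .4216 .3885 .034 1.521
```

```text
t 0.4 p [0.2173 0.6387 0.2012] phi 1.522 tilt 0.001 q7 0.17 w 1.00 g 0.0
turn 0.001 dx -0.2165 dy -0.2397 dz 0.0812
turn -0.000 dx 0.0000 dy 0.0000 dz 0.0860
```

Run:
```python
from h import *
for u,v in((141,163),(119,163),(135,222),(145,183)):print(u,v,unproj("scene",u,v,0))
for u,v,z in((110,250,.1),(90,275,.1),(110,250,.0)):print(u,v,unproj("top",u,v,z))
```

```text
141 163 [0.36639739 0.5657903 ]
119 163 [0.30543313 0.62364465]
135 222 [0.18951406 0.33194319]
145 183 [0.31691158 0.46411327]
110 250 [0.37819634 0.57727421]
90 275 [0.30037374 0.63903447]
110 250 [0.38551652 0.60905663]
```

To row units: -0.039 m is -0.78, -0.036 m is -0.72.

Call:
{"method": "creep_tool", "body": {
  "moves": [
    [-0.1, -0.72, 0, 0, 1],
    [-0.1, -0.72, 0, 0, 1],
    [-0.1, -0.72, 0, 0, 1],
    [-0.1, -0.72, 0, 0, 1],
    [-0.1, -0.72, 0, 0, 1],
    [-0.12, -0.78, 0, 0, 1],
    [-0.6, -0.06, 0.1, 0, 1],
    [-0.6, -0.06, 0.3, 0, 1],
    [-0.6, -0.06, 0.3, 0, 1],
    [-0.6, -0.08, 0.3, 0, 1],
    [-0.6, -0.08, 0.3, 0, 1],
    [-0.7, -0.08, 0.32, 0, 1],
    [0, 0, 0, 0, 1],
    [0, 0, 0, 0, 1]
  ]
}}

```text
t: 1.8
eef_pos: [0.4213, 0.3879, 0.12]
tool_rot: [-0.0, 0.027, 1.0, -0.001]
contact_force: [-1.0, 0.3, 0.1]
gripper_width: 0.998
grasp_force: 0.0
```

```bash
python3 go.py .4216 .3885 .12 1.521 .4216 .3885 .034 1.521
```

Run:
```python
from h import *
for n in C: cv2.imwrite(f"pics/{n}1.png",eyes.read_camera(n))
a=cv2.imread("pics/scene1.png")[60:230,60:270]
cv2.imwrite("pics/c3.png",cv2.resize(a,None,fx=3.5,fy=3.5,interpolation=cv2.INTER_CUBIC))
```

```text
t 1.8 p [0.4213 0.3879 0.12  ] phi 1.516 tilt 0.002 q7 0.70 w 1.00 g 0.0
turn -0.005 dx -0.0003 dy 0.0006 dz 0.0000
turn -0.000 dx 0.0000 dy 0.0000 dz 0.0860
```

View pics/c3.png

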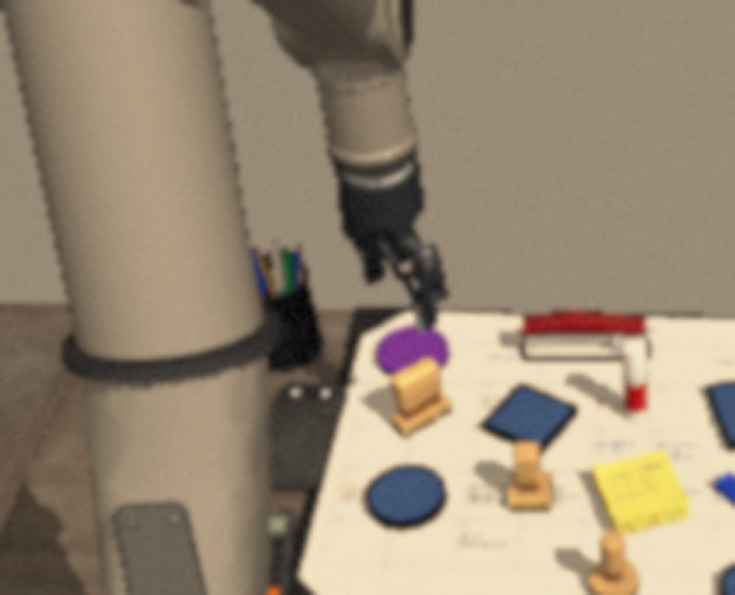

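The gripper is open above the oblong stamp (crop about (415,395)), with the closing line across its thin side. Now I'll lower and grip, then lift.

To row units: 0.025 m is 0.5, 0.02 m is 0.4.

Call:
{"method": "creep_tool", "body": {
  "moves": [
    [0, 0, 0.5, 0, 1],
    [0, 0, 0.5, 0, 1],
    [0, 0, 0.4, 0, 1],
    [0, 0, 0.32, 0, 1],
    [0, 0, 0, 0, 1],
    [0, 0, 0, 0, 0],
    [0, 0, 0, 0, 0],
    [0, 0, 0, 0, 0],
    [0, 0, 0, 0, 0],
    [0, 0, 0, 0, 0],
    [0, 0, 0, 0, 0],
    [0, 0, 0, 0, 0],
    [0, 0, 0, 0, 0]
  ],
  "squeeze": 40
}}

```text
t: 3.2
eef_pos: [0.4214, 0.3891, 0.0354]
tool_rot: [0.0, 0.025, 1.0, 0.0]
contact_force: [-1.5, -0.1, 6.4]
gripper_width: 0.218
grasp_force: 40.5
```

```bash
python3 go.py .4216 .3885 .17 1.521
```

```text
t 3.2 p [0.4214 0.3891 0.0354] phi 1.521 tilt 0.001 q7 0.71 w 0.22 g 40.5
turn -0.000 dx -0.0002 dy -0.0006 dz -0.1346
```

To row units: -0.03 m is -0.6, -0.015 m is -0.3, -0.125 rad is -0.0398.

Call:
{"method": "creep_tool", "body": {
  "moves": [
    [0, 0, -0.3, 0, 0],
    [0, 0, -0.6, 0, 0],
    [0, 0, -0.6, 0, 0],
    [0, 0, -0.6, 0, 0],
    [0, 0, -0.6, 0, 0],
    [0, 0, 0, -0.0382, 0],
    [0, 0, 0, -0.0382, 0],
    [0, 0, 0, -0.0382, 0],
    [0, 0, 0, -0.0382, 0],
    [0, 0, 0, -0.0398, 0],
    [0, 0, 0, -0.0398, 0],
    [0, 0, 0, -0.0398, 0],
    [0, 0, 0, -0.0398, 0],
    [0, 0, 0, -0.0398, 0],
    [0, 0, 0, 0, 0],
    [0, 0, 0, 0, 0]
  ]
}}

```text
t: 4.8
eef_pos: [0.4212, 0.3883, 0.1701]
tool_rot: [0.0, -0.502, 0.865, -0.0]
contact_force: [-0.1, 0.9, -0.8]
gripper_width: 0.215
grasp_force: 39.7
```

```bash
python3 go.py .6675 .1568 .17 2.626 .6675 .1568 .048 2.626
```

```text
t 4.8 p [0.4212 0.3883 0.1701] phi 2.622 tilt 0.000 q7 1.72 w 0.21 g 39.7
turn -0.004 dx 0.0800 dy -0.3284 dz 0.0001
turn -0.000 dx -0.0000 dy 0.0000 dz 0.1220
```

To row units: -0.035 m is -0.7, 0.03 m is 0.6, -0.004 rad is -0.0013.

Call:
{"method": "creep_tool", "body": {
  "moves": [
    [0.1, -0.4, 0, 0, 0],
    [0.17, -0.7, 0, 0, 0],
    [0.17, -0.7, 0, 0, 0],
    [0.17, -0.7, 0, 0, 0],
    [0.17, -0.7, 0, 0, 0],
    [0.17, -0.7, 0, 0, 0],
    [0.17, -0.7, 0, 0, 0],
    [0.17, -0.7, 0, 0, 0],
    [0.17, -0.7, 0, 0, 0],
    [0.14, -0.568, 0, -0.0013, 0],
    [0, 0, 0.6, 0, 0],
    [0, 0, 0.6, 0, 0],
    [0, 0, 0, 0, 0],
    [0, 0, 0, 0, 0]
  ]
}}

```text
t: 6.2
eef_pos: [0.667, 0.1573, 0.1099]
tool_rot: [-0.001, -0.505, 0.863, 0.0]
contact_force: [1.1, 0.6, 0.1]
gripper_width: 0.214
grasp_force: 39.7
```

```bash
python3 go.py .6675 .1568 .048 2.626;python3 - <<'E'
from h import *
for n in C: cv2.imwrite(f"pics/{n}2.png",eyes.read_camera(n))
a=cv2.imread("pics/scene2.png")[100:240,150:330]; b=cv2.imread("pics/top2.png")[110:250,150:330]
cv2.imwrite("pics/c4.png",cv2.resize(np.hstack([a,b]),None,fx=2.2,fy=2.2,interpolation=cv2.INTER_CUBIC))
E
```

```text
t 6.2 p [0.667  0.1573 0.1099] phi 2.629 tilt 0.001 q7 2.30 w 0.21 g 39.7
turn 0.003 dx 0.0002 dy -0.0006 dz 0.0619
```

View pics/c4.png

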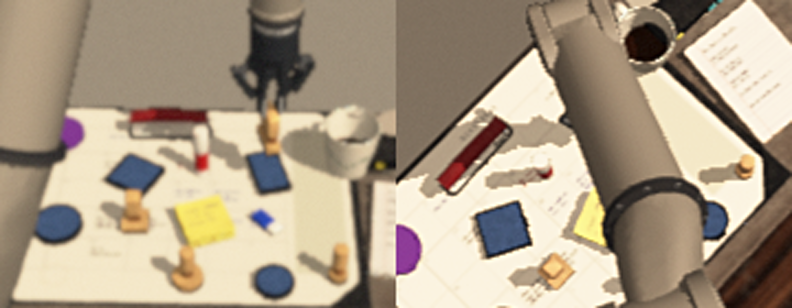

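The oblong stamp hangs upright over its pad (left crop about (270,140)). Lowering it gently.

Call:
{"method": "creep_tool", "body": {
  "moves": [
    [0, 0, 0.4, 0, 0],
    [0, 0, 0.4, 0, 0],
    [0, 0, 0.2, 0, 0],
    [0, 0, 0.12, 0, 0],
    [0, 0, 0.06, 0, 0],
    [0, 0, 0.04, 0, 0],
    [0, 0, 0.02, 0, 0],
    [0, 0, 0, 0, 0],
    [0, 0, 0, 0, 0]
  ]
}}

```text
t: 7.2
eef_pos: [0.6676, 0.1571, 0.0481]
tool_rot: [0.0, -0.505, 0.863, -0.0]
contact_force: [0.3, 0.0, -0.8]
gripper_width: 0.217
grasp_force: 39.7
```

To row units: -0.03 m is -0.6, -0.02 m is -0.4.

Call:
{"method": "creep_tool", "body": {
  "moves": [
    [0, 0, 0.02, 0, 0],
    [0, 0, 0, 0, 0],
    [0, 0, 0, 0, 0.3],
    [0, 0, 0, 0, 0.4],
    [0, 0, 0, 0, 0.6],
    [0, 0, 0, 0, 0.7],
    [0, 0, 0, 0, 0.7],
    [0, 0, -0.4, 0, 0.7],
    [0, 0, -0.6, 0, 0.7],
    [0, 0, -0.6, 0, 0.7],
    [0, 0, -0.6, 0, 0.7],
    [0, 0, 0, 0, 0.7]
  ]
}}

```text
t: 8.4
eef_pos: [0.6705, 0.1579, 0.162]
tool_rot: [0.004, -0.505, 0.863, -0.001]
contact_force: [0.1, 0.8, 0.1]
gripper_width: 0.699
grasp_force: 0.0
```

```bash
python3 go.py .4334 .2247 .16 0.78 .4334 .2247 .034 0.78
```

```text
t 8.4 p [0.6705 0.1579 0.162 ] phi 2.630 tilt 0.009 q7 2.30 w 0.70 g 0.0
turn -1.292 dx -0.2142 dy 0.1216 dz 0.0020
turn -0.000 dx 0.0000 dy -0.0000 dz 0.1260
```

To row units: 0.14 rad is 0.0446.

Call:
{"method": "creep_tool", "body": {
  "moves": [
    [0, 0, 0, 0.0446, 0.9],
    [0, 0, 0, 0.0446, 0.9],
    [0, 0, 0, 0.0446, 0.9],
    [0, 0, 0, 0.0446, 0.9],
    [0, 0, 0, 0.0446, 0.9],
    [0, 0, 0, 0.0446, 0.9],
    [0, 0, 0, 0.0446, 0.9],
    [0, 0, 0, 0.0446, 0.9],
    [0, 0, 0, 0.0446, 0.9],
    [0, 0, 0, 0.0446, 0.9],
    [0, 0, 0, 0.0446, 0.9],
    [0, 0, 0, 0.0446, 0.9],
    [0, 0, 0, 0.0414, 0.9],
    [0, 0, 0, 0.0127, 0.9],
    [0, 0, 0, 0, 0.9]
  ]
}}

```text
t: 9.9
eef_pos: [0.6669, 0.1571, 0.1559]
tool_rot: [-0.0, 0.385, 0.923, -0.001]
contact_force: [0.3, -0.7, 0.6]
gripper_width: 0.899
grasp_force: 0.0
```

Run:
```python
from h import *
I=eyes.read_camera("scene");cv2.imwrite("pics/scene3.png",I)
a=I[120:220,220:330];cv2.imwrite("pics/c5.png",cv2.resize(a,None,fx=5,fy=5,interpolation=cv2.INTER_CUBIC))
```

```bash
python3 go.py .4334 .2247 .16 0.78 .4334 .2247 .034 0.78
```

```text
t 9.9 p [0.667  0.1571 0.156 ] phi 0.781 tilt 0.001 q7 0.66 w 0.90 g 0.0
turn 0.001 dx 0.2123 dy -0.1186 dz -0.0040
turn -0.000 dx 0.0000 dy 0.0000 dz 0.1260
```

View pics/c5.png

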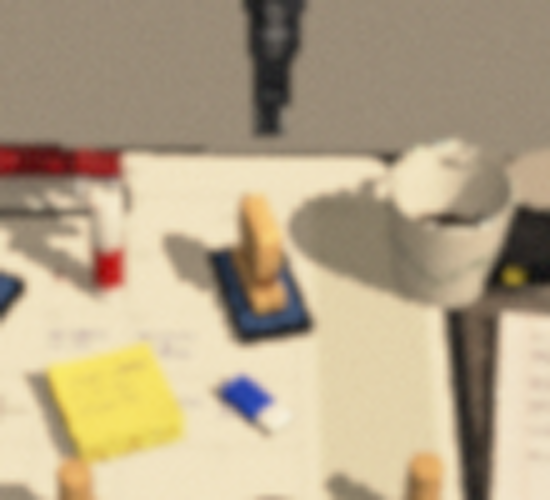

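The oblong stamp stands centred and aligned on its pad at crop (262,265), and the glue stick and notes haven't moved. Now the square stamp.

To row units: 0.03 m is 0.6, 0.0173 m is 0.346.

Call:
{"method": "creep_tool", "body": {
  "moves": [
    [0.3, -0.17, 0, 0, 1],
    [0.6, -0.34, 0, 0, 1],
    [0.6, -0.34, 0, 0, 1],
    [0.6, -0.34, 0, 0, 1],
    [0.6, -0.34, 0, 0, 1],
    [0.6, -0.34, 0, 0, 1],
    [0.6, -0.34, 0, 0, 1],
    [0.346, -0.162, 0.2, 0, 1],
    [0, 0, 0.6, 0, 1],
    [0, 0, 0, 0, 1],
    [0, 0, 0, 0, 1]
  ]
}}

```text
t: 11.05
eef_pos: [0.4339, 0.2242, 0.1169]
tool_rot: [-0.0, 0.385, 0.923, -0.001]
contact_force: [-0.5, -0.0, 0.1]
gripper_width: 1.003
grasp_force: 0.0
```

```bash
python3 go.py .4334 .2247 .034 0.78
```

```text
t 11.1 p [0.4339 0.2242 0.1169] phi 0.780 tilt 0.001 q7 0.33 w 1.00 g 0.0
turn 0.000 dx 0.0007 dy 0.0000 dz 0.0829
```

To row units: 0.025 m is 0.5, 0.02 m is 0.4.

Call:
{"method": "creep_tool", "body": {
  "moves": [
    [0.014, 0, 0.5, 0, 1],
    [0, 0, 0.5, 0, 1],
    [0, 0, 0.4, 0, 1],
    [0, 0, 0.23, 0, 1],
    [0, 0, 0, 0, 1],
    [0, 0, 0, 0, 0],
    [0, 0, 0, 0, 0],
    [0, 0, 0, 0, 0],
    [0, 0, 0, 0, 0],
    [0, 0, 0, 0, 0],
    [0, 0, 0, 0, 0],
    [0, 0, 0, 0, 0],
    [0, 0, 0, 0, 0]
  ],
  "squeeze": 40
}}

```text
t: 12.35
eef_pos: [0.4338, 0.2256, 0.0359]
tool_rot: [0.0, 0.385, 0.923, 0.001]
contact_force: [-0.4, 0.9, 5.9]
gripper_width: 0.263
grasp_force: 40.2
```

```bash
python3 go.py
```

```text
t 12.3 p [0.4338 0.2256 0.0359] phi 0.780 tilt 0.001 q7 0.41 w 0.26 g 40.2
```

To row units: -0.03 m is -0.6, -0.02 m is -0.4, 0.13 rad is 0.0414.

Call:
{"method": "creep_tool", "body": {
  "moves": [
    [0, 0, -0.3, 0, 0],
    [0, 0, -0.6, 0, 0],
    [0, 0, -0.6, 0, 0],
    [0, 0, -0.6, 0, 0],
    [0, 0, -0.4, 0, 0],
    [0, 0, 0, 0.0382, 0],
    [0, 0, 0, 0.0382, 0],
    [0, 0, 0, 0.0382, 0],
    [0, 0, 0, 0.0414, 0],
    [0, 0, 0, 0, 0],
    [0, 0, 0, 0, 0]
  ]
}}

```text
t: 13.45
eef_pos: [0.4329, 0.2251, 0.16]
tool_rot: [-0.0, 0.596, 0.803, -0.0]
contact_force: [-0.3, 0.5, -0.7]
gripper_width: 0.265
grasp_force: 39.5
```

```bash
python3 go.py .501 .305 .048 .287
```

Run:
```python
from h import *
I=eyes.read_camera("scene");cv2.imwrite("pics/scene4.png",I)
a=I[110:240,150:310];cv2.imwrite("pics/c6.png",cv2.resize(a,None,fx=4,fy=4,interpolation=cv2.INTER_CUBIC))
```

```text
t 13.4 p [0.4329 0.2251 0.16  ] phi 0.294 tilt 0.000 q7 -0.16 w 0.27 g 39.5
turn 0.007 dx 0.0574 dy 0.0879 dz 0.1120
```

View pics/c6.png

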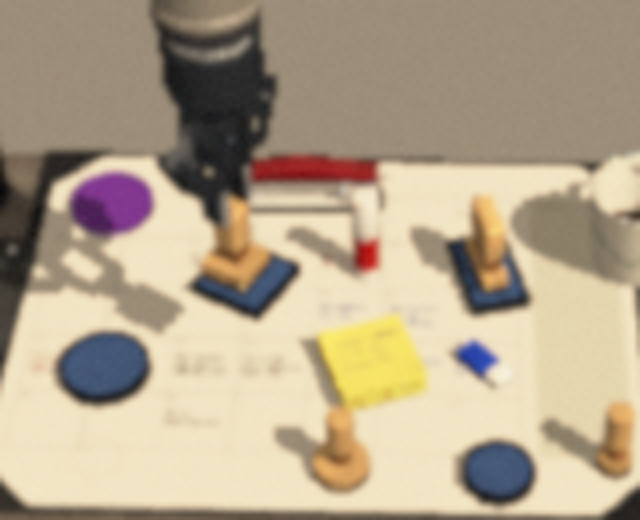

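The square stamp is held upright and parallel to its pad (crop (235,260)). Moving over the pad and lowering.

To row units: 0.0359 m is 0.718, 0.03 m is 0.6, 0.007 rad is 0.0022.

Call:
{"method": "creep_tool", "body": {
  "moves": [
    [0.3, 0.44, 0, 0.0022, 0],
    [0.4, 0.6, 0, 0, 0],
    [0.448, 0.718, 0, 0, 0],
    [0, 0, 0.6, 0, 0],
    [0, 0, 0.6, 0, 0],
    [0, 0, 0.6, 0, 0],
    [0, 0, 0.2, 0, 0],
    [0, 0, 0.12, 0, 0],
    [0, 0, 0.08, 0, 0],
    [0, 0, 0.04, 0, 0],
    [0, 0, 0, 0, 0],
    [0, 0, 0, 0, 0]
  ]
}}

```text
t: 14.7
eef_pos: [0.502, 0.3053, 0.049]
tool_rot: [0.0, 0.6, 0.8, 0.001]
contact_force: [-0.4, 0.5, -1.1]
gripper_width: 0.26
grasp_force: 39.6
```

```bash
python3 go.py .501 .305 .048 .287
```

```text
t 14.7 p [0.502  0.3053 0.049 ] phi 0.283 tilt 0.002 q7 -0.09 w 0.26 g 39.6
turn -0.004 dx 0.0000 dy -0.0010 dz 0.0010
```

To row units: -0.03 m is -0.6, 0.001 m is 0.02.

Call:
{"method": "creep_tool", "body": {
  "moves": [
    [0, 0, 0.02, 0, 0],
    [0, 0, 0, 0, 0],
    [0, 0, 0, 0, 0.3],
    [0, 0, 0, 0, 0.4],
    [0, 0, 0, 0, 0.6],
    [0, 0, 0, 0, 0.8],
    [0, 0, 0, 0, 0.8],
    [0, 0, -0.4, 0, 0.8],
    [0, 0, -0.6, 0, 0.8],
    [0, 0, -0.6, 0, 0.8],
    [0, 0, -0.6, 0, 0.8],
    [0, 0, 0, 0, 1],
    [0, 0, 0, 0, 1]
  ]
}}

```text
t: 16.0
eef_pos: [0.5017, 0.3052, 0.1577]
tool_rot: [-0.0, 0.6, 0.8, 0.001]
contact_force: [-1.2, 0.3, 0.0]
gripper_width: 1.001
grasp_force: 0.0
```

```bash
python3 go.py .4171 .0830 .12 .287 .4171 .083 .034 .287
```

```text
t 16.0 p [0.5017 0.3052 0.1577] phi 0.283 tilt 0.001 q7 -0.16 w 1.00 g 0.0
turn -0.004 dx -0.1892 dy -0.1440 dz 0.0377
turn -0.000 dx 0.0000 dy 0.0000 dz 0.0860
```

To row units: -0.03 m is -0.6, -0.0242 m is -0.484, -0.004 rad is -0.0013.

Call:
{"method": "creep_tool", "body": {
  "moves": [
    [-0.3, -0.2, 0, -0.0013, 1],
    [-0.6, -0.46, 0, 0, 1],
    [-0.6, -0.46, 0, 0, 1],
    [-0.6, -0.46, 0, 0, 1],
    [-0.6, -0.46, 0, 0, 1],
    [-0.6, -0.46, 0, 0, 1],
    [-0.484, -0.38, 0.16, 0, 1],
    [0, 0, 0.6, 0, 1],
    [0, 0, 0, 0, 1],
    [0, 0, 0, 0, 1]
  ]
}}

```text
t: 17.0
eef_pos: [0.4162, 0.0826, 0.1187]
tool_rot: [-0.0, 0.599, 0.801, -0.001]
contact_force: [0.9, 0.3, 1.3]
gripper_width: 1.0
grasp_force: 0.0
```

```bash
python3 go.py .4171 .083 .034 .287;  python3 - <<'E'
from h import *
I=eyes.read_camera("scene");cv2.imwrite("pics/scene5.png",I)
a=I[110:260,150:330];cv2.imwrite("pics/c7.png",cv2.resize(a,None,fx=4,fy=4,interpolation=cv2.INTER_CUBIC))
E
```

```text
t 17.0 p [0.4162 0.0826 0.1187] phi 0.287 tilt 0.003 q7 0.11 w 1.00 g 0.0
turn 0.000 dx 0.0002 dy 0.0010 dz 0.0847
```

View pics/c7.png

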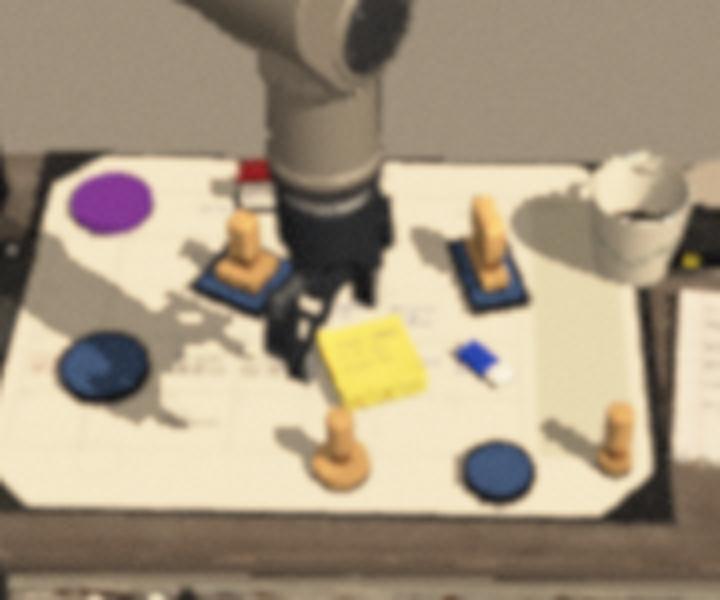

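The square stamp stands on its pad (crop (243,260)). The gripper is over the big round stamp (340,450). Lowering and gripping.

To row units: 0.025 m is 0.5, 0.02 m is 0.4.

Call:
{"method": "creep_tool", "body": {
  "moves": [
    [0, 0.02, 0.5, 0, 1],
    [0, 0, 0.5, 0, 1],
    [0, 0, 0.4, 0, 1],
    [0, 0, 0.27, 0, 1],
    [0, 0, 0, 0, 1],
    [0, 0, 0, 0, 1]
  ]
}}

```text
t: 17.65
eef_pos: [0.4186, 0.0836, 0.0363]
tool_rot: [0.0, 0.598, 0.801, 0.0]
contact_force: [0.5, -0.1, 0.5]
gripper_width: 1.001
grasp_force: 0.0
```

```bash
python3 go.py .4171 .083 .034 .287
```

```text
t 17.6 p [0.4186 0.0836 0.0363] phi 0.288 tilt 0.001 q7 0.28 w 1.00 g 0.0
turn 0.001 dx -0.0001 dy -0.0016 dz 0.0023
```

Near enough. Gripping, lifting, then over to the large round pad.

Call:
{"method": "creep_tool", "body": {
  "moves": [
    [0, 0, 0, 0, 0],
    [0, 0, 0, 0, 0],
    [0, 0, 0, 0, 0],
    [0, 0, 0, 0, 0],
    [0, 0, 0, 0, 0],
    [0, 0, 0, 0, 0],
    [0, 0, 0, 0, 0],
    [0, 0, 0, 0, 0]
  ],
  "squeeze": 40
}}

```text
t: 18.45
eef_pos: [0.418, 0.0831, 0.0361]
tool_rot: [-0.0, 0.599, 0.801, 0.0]
contact_force: [-1.8, 0.2, 6.8]
gripper_width: 0.247
grasp_force: 38.8
```

```bash
python3 go.py
```

```text
t 18.4 p [0.418  0.0831 0.0361] phi 0.287 tilt 0.001 q7 0.28 w 0.25 g 38.8
```

Call:
{"method": "creep_tool", "body": {
  "moves": [
    [0, 0, -0.3, 0, 0],
    [0, 0, -0.6, 0, 0],
    [0, 0, -0.6, 0, 0],
    [0, 0, -0.6, 0, 0],
    [0, 0, -0.3, 0, 0],
    [0, 0, 0, 0, 0],
    [0, 0, 0, 0, 0]
  ]
}}

```text
t: 19.15
eef_pos: [0.4174, 0.0831, 0.1553]
tool_rot: [-0.0, 0.599, 0.801, 0.0]
contact_force: [-0.5, -0.1, -0.9]
gripper_width: 0.252
grasp_force: 39.3
```

```bash
python3 go.py .3407 .3053 .16 .287
```

```text
t 19.1 p [0.4174 0.0831 0.1553] phi 0.287 tilt 0.000 q7 0.06 w 0.25 g 39.3
turn 0.000 dx 0.2348 dy -0.0107 dz -0.0047
```

To row units: 0.03 m is 0.6, 0.02 m is 0.4.

Call:
{"method": "creep_tool", "body": {
  "moves": [
    [0.3, -0.014, 0, 0, 0],
    [0.6, -0.028, 0, 0, 0],
    [0.6, -0.028, 0, 0, 0],
    [0.6, -0.028, 0, 0, 0],
    [0.6, -0.028, 0, 0, 0],
    [0.6, -0.028, 0, 0, 0],
    [0.6, -0.028, 0, 0, 0],
    [0.6, -0.028, 0, 0, 0],
    [0.196, 0, 0, 0, 0],
    [0, 0, 0.6, 0, 0],
    [0, 0, 0.6, 0, 0],
    [0, 0, 0.4, 0, 0],
    [0, 0, 0, 0, 0],
    [0, 0, 0, 0, 0]
  ]
}}

```text
t: 20.55
eef_pos: [0.3413, 0.3041, 0.0752]
tool_rot: [0.0, 0.599, 0.801, -0.001]
contact_force: [-0.3, -1.2, -0.4]
gripper_width: 0.251
grasp_force: 39.3
```

```bash
python3 go.py .3407 .3053 .048 .287
```

Run:
```python
from h import *
I=eyes.read_camera("scene");cv2.imwrite("pics/scene6.png",I)
a=I[110:260,130:310];cv2.imwrite("pics/c8.png",cv2.resize(a,None,fx=4,fy=4,interpolation=cv2.INTER_CUBIC))
```

```text
t 20.6 p [0.3413 0.3041 0.0752] phi 0.286 tilt 0.002 q7 -0.38 w 0.25 g 39.3
turn -0.001 dx 0.0013 dy -0.0002 dz 0.0272
```

View pics/c8.png

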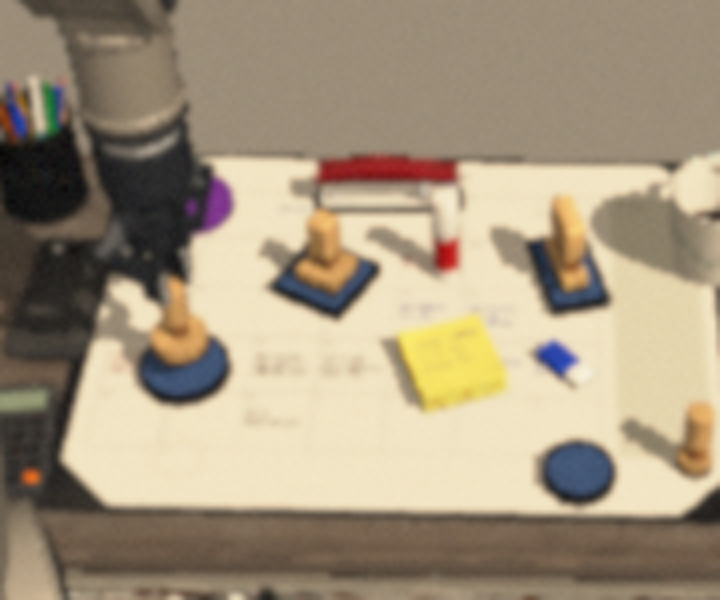

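The big round stamp is upright above the large round pad (crop (180,340)). The oblong and square stamps look good.

To row units: 0.01 m is 0.2, 0.005 m is 0.1.

Call:
{"method": "creep_tool", "body": {
  "moves": [
    [0.026, 0, 0.2, 0, 0],
    [0, 0, 0.2, 0, 0],
    [0, 0, 0.1, 0, 0],
    [0, 0, 0.04, 0, 0],
    [0, 0, 0, 0, 0],
    [0, 0, 0, 0, 0]
  ]
}}

```text
t: 21.2
eef_pos: [0.341, 0.3065, 0.0487]
tool_rot: [0.0, 0.599, 0.801, 0.0]
contact_force: [0.2, -0.5, -1.3]
gripper_width: 0.249
grasp_force: 39.3
```

```bash
python3 go.py .3407 .3053 .048 .287
```

```text
t 21.2 p [0.341  0.3065 0.0487] phi 0.287 tilt 0.000 q7 -0.35 w 0.25 g 39.3
turn -0.000 dx -0.0010 dy -0.0006 dz 0.0007
```

To row units: -0.03 m is -0.6, -0.02 m is -0.4.

Call:
{"method": "creep_tool", "body": {
  "moves": [
    [0, 0, 0.02, 0, 0],
    [0, 0, 0, 0, 0],
    [0, 0, 0, 0, 0.3],
    [0, 0, 0, 0, 0.4],
    [0, 0, 0, 0, 0.6],
    [0, 0, 0, 0, 0.8],
    [0, 0, 0, 0, 0.8],
    [0, 0, -0.4, 0, 0.8],
    [0, 0, -0.6, 0, 0.8],
    [0, 0, -0.6, 0, 0.8],
    [0, 0, -0.6, 0, 0.8],
    [0, 0, 0, 0, 1],
    [0, 0, 0, 0, 1]
  ]
}}

```text
t: 22.5
eef_pos: [0.341, 0.3068, 0.158]
tool_rot: [-0.0, 0.599, 0.801, 0.001]
contact_force: [0.0, -0.0, -0.5]
gripper_width: 1.002
grasp_force: 0.0
```

```bash
python3 go.py .5855 -.0708 .16 .287
```

```text
t 22.5 p [0.341  0.3068 0.158 ] phi 0.287 tilt 0.002 q7 -0.47 w 1.00 g 0.0
turn 0.000 dx -0.4314 dy 0.1276 dz -0.0020
```

To row units: 0.04 m is 0.8, -0.035 m is -0.7.

Call:
{"method": "creep_tool", "body": {
  "moves": [
    [-0.328, 0.072, 0, 0, 1],
    [-0.6, 0.18, 0, 0, 1],
    [-0.7, 0.2, 0, 0, 1],
    [-0.7, 0.2, 0, 0, 1],
    [-0.7, 0.2, 0, 0, 1],
    [-0.7, 0.2, 0, 0, 1],
    [-0.7, 0.2, 0, 0, 1],
    [-0.7, 0.2, 0, 0, 1],
    [-0.7, 0.2, 0, 0, 1],
    [-0.7, 0.2, 0, 0, 1],
    [-0.7, 0.2, 0, 0, 1],
    [-0.7, 0.2, 0, 0, 1],
    [-0.7, 0.2, 0, 0, 1],
    [0, 0.1, 0.8, 0, 1],
    [0, 0, 0, 0, 1],
    [0, 0, 0, 0, 1]
  ]
}}

```text
t: 24.1
eef_pos: [0.5838, -0.071, 0.1161]
tool_rot: [-0.002, 0.599, 0.801, -0.001]
contact_force: [0.8, 0.1, -0.5]
gripper_width: 1.003
grasp_force: 0.0
```

```bash
python3 go.py .5855 -.0708 .034 .287
```

```text
t 24.1 p [ 0.5838 -0.071   0.1161] phi 0.287 tilt 0.004 q7 0.62 w 1.00 g 0.0
turn -0.000 dx -0.0003 dy 0.0017 dz 0.0821
```

To row units: 0.025 m is 0.5, 0.02 m is 0.4.

Call:
{"method": "creep_tool", "body": {
  "moves": [
    [0, 0, 0.5, 0, 1],
    [0, 0, 0.5, 0, 1],
    [0, 0, 0.4, 0, 1],
    [0, 0, 0.22, 0, 1],
    [0, 0, 0, 0, 1],
    [0, 0, 0, 0, 1],
    [0, 0, 0, 0, 0],
    [0, 0, 0, 0, 0],
    [0, 0, 0, 0, 0],
    [0, 0, 0, 0, 0],
    [0, 0, 0, 0, 0],
    [0, 0, 0, 0, 0],
    [0, 0, 0, 0, 0],
    [0, 0, 0, 0, 0]
  ],
  "squeeze": 40
}}

```text
t: 25.5
eef_pos: [0.5858, -0.0713, 0.0371]
tool_rot: [0.0, 0.599, 0.801, 0.0]
contact_force: [-0.6, 1.1, 6.1]
gripper_width: 0.247
grasp_force: 39.2
```

```bash
python3 go.py
```

```text
t 25.5 p [ 0.5858 -0.0713  0.0371] phi 0.287 tilt 0.001 q7 0.68 w 0.25 g 39.2
```

Call:
{"method": "creep_tool", "body": {
  "moves": [
    [0, 0, -0.3, 0, 0],
    [0, 0, -0.6, 0, 0],
    [0, 0, -0.6, 0, 0],
    [0, 0, -0.3, 0, 0],
    [0, 0, 0, 0, 0],
    [0, 0, 0, 0, 0]
  ]
}}

```text
t: 26.1
eef_pos: [0.5849, -0.0708, 0.1261]
tool_rot: [-0.0, 0.599, 0.801, -0.0]
contact_force: [-0.7, 0.3, -0.6]
gripper_width: 0.247
grasp_force: 39.2
```

```bash
python3 go.py .506 -.0142 .12 .287 .506 -.0142 .048 .287
```

```text
t 26.1 p [ 0.5849 -0.0708  0.1261] phi 0.287 tilt 0.001 q7 0.61 w 0.25 g 39.2
turn 0.000 dx 0.0766 dy -0.0596 dz 0.0061
turn -0.000 dx 0.0000 dy 0.0000 dz 0.0720
```

To row units: 0.03 m is 0.6, 0.0286 m is 0.572.

Call:
{"method": "creep_tool", "body": {
  "moves": [
    [0.36, -0.3, 0, 0, 0],
    [0.6, -0.46, 0, 0, 0],
    [0.572, -0.432, 0.12, 0, 0],
    [0, 0, 0.6, 0, 0],
    [0, 0, 0.3, 0, 0],
    [0, 0, 0, 0, 0],
    [0, 0, 0, 0, 0]
  ]
}}

```text
t: 26.8
eef_pos: [0.5059, -0.015, 0.075]
tool_rot: [-0.001, 0.599, 0.801, -0.001]
contact_force: [-0.6, 0.1, -0.9]
gripper_width: 0.245
grasp_force: 39.3
```

```bash
python3 go.py .506 -.0142 .049 .287
```

Run:
```python
from h import *
I=eyes.read_camera("scene");cv2.imwrite("pics/scene7.png",I)
a=I[110:260,150:330];cv2.imwrite("pics/c9.png",cv2.resize(a,None,fx=4,fy=4,interpolation=cv2.INTER_CUBIC))
```

```text
t 26.8 p [ 0.5059 -0.015   0.075 ] phi 0.287 tilt 0.002 q7 0.53 w 0.24 g 39.3
turn -0.000 dx 0.0007 dy 0.0004 dz 0.0260
```

View pics/c9.png

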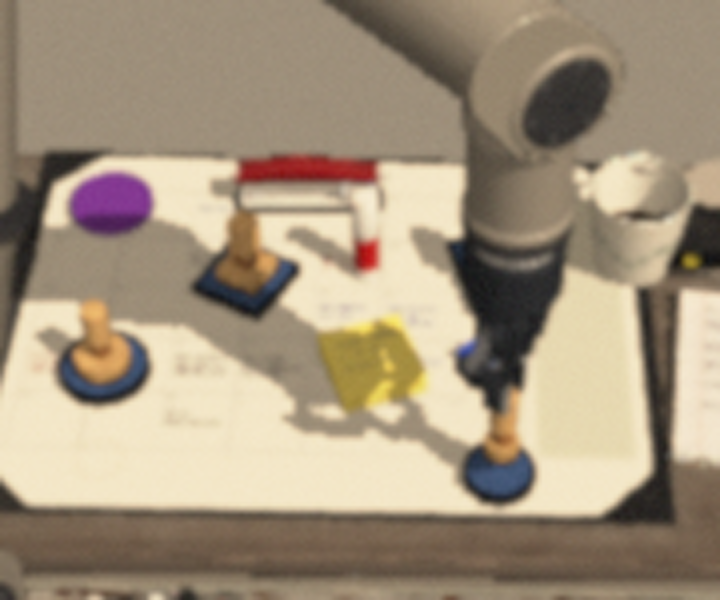

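The big round stamp stands on its pad (crop (98,350)). The small round one hangs over its own pad (500,445). Lowering, releasing and backing off.

To row units: 0.01 m is 0.2, 0.004 m is 0.08.

Call:
{"method": "creep_tool", "body": {
  "moves": [
    [0.014, 0, 0.2, 0, 0],
    [0, 0, 0.2, 0, 0],
    [0, 0, 0.08, 0, 0],
    [0, 0, 0.04, 0, 0],
    [0, 0, 0.02, 0, 0],
    [0, 0, 0, 0, 0],
    [0, 0, 0, 0, 0]
  ]
}}

```text
t: 27.55
eef_pos: [0.5064, -0.014, 0.0491]
tool_rot: [-0.0, 0.599, 0.801, 0.0]
contact_force: [-1.8, -0.3, 4.4]
gripper_width: 0.242
grasp_force: 39.9
```

Call:
{"method": "creep_tool", "body": {
  "moves": [
    [0, 0, 0, 0, 0.3],
    [0, 0, 0, 0, 0.4],
    [0, 0, 0, 0, 0.6],
    [0, 0, 0, 0, 0.8],
    [0, 0, 0, 0, 0.8],
    [0, 0, -0.4, 0, 0.8],
    [0, 0, -0.6, 0, 0.8],
    [0, 0, -0.6, 0, 0.8],
    [0, 0, -0.6, 0, 0.8],
    [0, 0, -0.6, 0, 0.8],
    [0, 0, -0.6, 0, 0.8],
    [-0.6, 0, 0, 0, 0.8],
    [-0.6, 0, 0, 0, 0.8],
    [-0.6, 0, 0, 0, 0.8],
    [-0.6, 0, 0, 0, 0.8],
    [-0.6, 0, 0, 0, 0.8],
    [-0.6, 0, 0, 0, 0.8],
    [0, 0, 0, 0, 0.8],
    [0, 0, 0, 0, 0.8]
  ]
}}

```text
t: 29.45
eef_pos: [0.5569, -0.1871, 0.2184]
tool_rot: [-0.0, 0.599, 0.8, -0.0]
contact_force: [0.6, 0.7, -0.4]
gripper_width: 0.803
grasp_force: 0.0
```

Run:
```python
from h import *
I={n:eyes.read_camera(n) for n in C}
for n in C:cv2.imwrite(f"pics/{n}8.png",I[n])
a=I["scene"][130:250,140:330];b=I["top"][140:280,130:330]
cv2.imwrite("pics/c10.png",np.vstack([cv2.resize(a,(475,300),interpolation=cv2.INTER_CUBIC),cv2.resize(b,(475,300),interpolation=cv2.INTER_CUBIC)]))
```

```text
(no output)
```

View pics/c10.png

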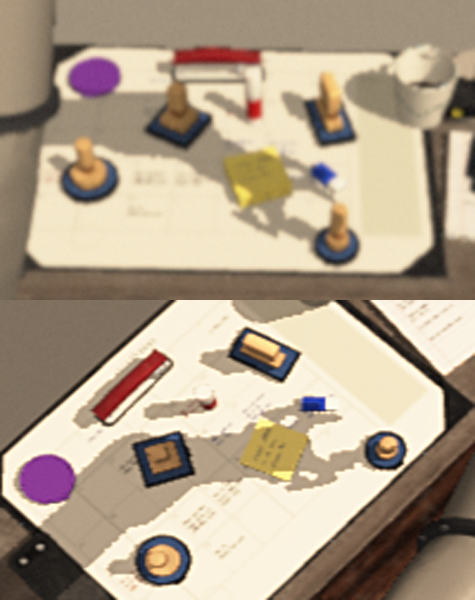

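All four stamps stand upright, centred and aligned on their own pads. In the lower view they are at (262,350) oblong, (163,458) square, (160,560) big round and (387,448) small round. The glue stick and notes look unmoved, and the arm is clear. Handing in.

```bash
python3 -c "
from station import bot
print(bot.hand_in())"
```

```text
the job is handed in; nothing more can be done
None
```

The job is handed in: all four stamps are released and look upright, centred and aligned on their own pads in the last pictures, taken at about 29.5 s of the 112 s allowed; the glue stick and notes look unmoved, and no verdict came back.

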